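# Set the yellow trimmer with the tuning tool

### The job

Take the green-handled plastic tuning tool out of its grey stand, put its blade into the slotted brass screw of the yellow trimmer and turn the screw until its red pointer points at the green mark on the yellow housing. Then put the tool back upright in its stand and let go; leave the blue trimmer's screw as it is set.

Things in the scene. Friction and masses are not known exactly. Their poses are not given: they have to be found in the camera images.
- tool_handle (a point): Centre of the tuning tool's green handle, 20 x 20 mm, 60 mm tall, faces along this frame's x and y, z up the tool. Loose, 60 g. Below: round collar 42 mm across, underside 36 mm below this point; shaft 16 mm across; white wedge blade 20 mm wide (x), its edge 82 mm below this point, 4 mm thick (y) there, 13 mm from 13 mm higher. It starts hung in the stand by the collar.
- yellow_screw_slot (a point): Centre of the top of the yellow trimmer's brass screw (head 40 mm across), 43 mm above the bench, on a fixed yellow housing 84 mm square; nothing on it is higher. The slot runs across the head along this frame's x: a V groove 13 mm deep, 14 mm wide at the top, 5 mm at its flat floor. The red pointer sticks out along -x. z up. Turns with the screw.
- yellow_screw (a joint): Angle of that screw, rad: 0 when the red pointer is at the green mark (middle of the housing's robot-side edge, the housing yawed up to 0.5), positive counter-clockwise from there, seen from above. Starts at 0.6 to 1.2, so it is to be turned clockwise. Needs 0.05 N m, stays where left, stops at -1.7 and 1.7.
- stand_hole (a point): Centre of the mouth of the round hole in the tool's stand, a fixed grey block 70 mm square, top 56 mm above the bench. Hole 31 mm across with a 2 mm bevel, 50 mm deep; z up. Shaft and blade go in at any yaw and the collar rests on the top, the handle's centre then 36 mm above this point.
- blue_screw_pointer (a point): Red pointer of the blue trimmer, a fixed twin of the yellow one with a blue housing, whose screw is not to be turned. This point is 29 mm from that screw's axis, along this frame's -x, and 12 mm below the screw's top.
Not all that is in view belongs to the job. Of the things like the part that bears tool_handle, leave any that is brown; of the rest the larger one is meant.

How it is judged:
By the outcome, as a careful person would: the job done as asked, in the order asked, and still so for the second after the job is handed in, with the robot touching nothing.
It also fails if it takes over 56 s, if anything falls off the work surface, if the arm or the gripper's body presses on something with over 40 N, if the wrist force passes 120 N, or if a joint passes its speed limit or range.

### The arm

A 6-joint arm with a two-finger parallel gripper is mounted at the origin on a cart in front of the work surface, level with it; the furniture and walls round the work are solid. World frame = base frame: x ahead of the robot, y to its left, z up, the work surface at z = 0. Lengths are in mm, angles in rad, forces in N, time in s.
With the tool pointing down it reaches from about 275 to 850 mm from the base axis. Payload 5.2 kg.
Tool frame: the origin (TCP) lies between the finger pads; the fingertips stand 8 mm ahead of it and the grasp point (between the pads) lies 11 mm behind it (bot.nose_length is the distance from the TCP to the fingertips, in mm); z points along the fingers, y is the line along which they close (so a half turn about z gives the same grasp; the last joint's range is limited). The gripper opens to 85 mm and grips with 20 to 120 N. Pads are 22 mm wide; open, the fingers measure 114 mm over their backs; the gripper's body (76 mm by 85 mm) begins 54 mm behind the grasp point. The pads swing forward as they close: fully open they stand 13 mm farther back than shut.
Start: joints at [-1.324, 0.259, 1.535, -0, 1.348, -0.203], TCP at [239.152, -495.289, 239.31] pointing down, gripper open.
Joint ranges: [-3.14, 3.14], [-0.91, 2.08], [0.19, 2.58], [-1.22, 4.36], [0.22, 2.71], [-3.12, 3.12]. Speed limits (rad/s): [2.57, 2.57, 3.14, 3.14, 3.14, 3.14].

### API

Orientations are given as a unit quaternion [w, x, y, z].
In Python, from rig import bot gives the robot as it stands.
- The arm moves only by the tool carry_out, never from a script. Its argument "moves" is text: rows parted by semicolons, each of 4 numbers parted by spaces: the shift along the tool's x, y, z in m, then the turn about the tool's z in degrees. A call has 1 to 8 rows; each row shifts and turns the commanded pose from where the row before left it, along the tool's axes as they then stand; what a row does not reach is not made up. A row lasts 1/8 s, in which the tool goes at most 62.5 mm and 10.7 degrees, less where a joint would pass 70% of its speed; a pose out of reach is approached as far as the arm can. A call with a gripper value outside its range is refused whole. "jaw" is the opening, from 0 (shut) to 1 (fully open), set as the call begins (left out, the last holds). The fingers move at their own pace and stop on an object; the grip force is fixed at half the most. Time passes only in rows, so rows that do not move let the fingers close. It gives the time, the measured TCP pose, the force, the opening and the grip force at its end, in the units of the state.
- bot.read_state(): the state, without advancing time (a new reading comes with each control period).
- bot.read_camera(name): name is "side" or "top" or "wrist"; returns the picture (480x640x3 uint8, red, green, blue); there is no depth.
- bot.camera_info(name): a dict with "K" (3x3 intrinsics, pixels), "world_from_camera" (4x4, takes a point from camera to world coordinates). Camera axes: x right, y down, z forward; pixel columns grow to the right and rows downward; lengths in mm; the calibration is good to about 2 mm. A picture is of the moment at which its call begins: read the wrist's pose just before it. camera_info takes no time and is no camera call; for the wrist camera it gives the pose at the moment of the call.
- bot.hand_in(): hands the job in; it is judged then, once.
The state is a dict: "time": time; "joints": joint angles; "joint_velocities": joint speeds; "effort": joint torques, N m; "tool_pos": TCP position; "ee_rot": TCP orientation; "wrist_force": force on the tool from outside, world axes, zero at the start; "wrist_torque": the same for the moment, N m; "gripper_width": finger opening in mm; "grip_force": force on a finger pad.
Only numpy, scipy, OpenCV 4.12 (cv2) and the standard library are available. Lean on these libraries where they do the work, as an engineer would, in place of code of your own. Each camera call takes 0.05 s, during which the arm holds its last target. There are 200 camera calls.

## Working session

There is one attempt and no reset: what is moved stays moved. The work goes in short steps, Python scripts to look and compute and a tool call to move; the robot and the scene stay as the last step left them, time stands still between calls to the robot, and variables do not carry over. Pictures are saved under pics/ and viewed, at most 10 in all, crops included, and the job is handed in when it is done.

Besides the shell and the picture viewer there is one more tool, called after "Call:" by a JSON object that holds its "method" and its "body". carry_out: Moves the arm, as the interface text tells. Its arguments: {"type":"object","properties":{"moves":{"type":"string"},"jaw":{"type":"number"}},"required":["moves"]}

```bash
mkdir -p pics; ls; python3 - <<'E'
from rig import bot
import cv2,numpy as np
s=bot.read_state();print(s)
for n in("top","side"):
    im=bot.read_camera(n);np.save(f"pics/{n}0.npy",im);cv2.imwrite(f"pics/{n}0.png",im[:,:,::-1]);c=bot.camera_info(n);print(np.array(c["K"]).round(1).tolist(),np.array(c["world_from_camera"]).round(3).tolist())
E
```

```text
pics
{'time': 0.0, 'joints': array([-1.32383480e+00,  2.59345220e-01,  1.53608676e+00, -2.30534984e-05,
        1.34800634e+00, -2.02771148e-01]), 'joint_velocities': array([-0.00028412, -0.00110713,  0.00198622, -0.00116991,  0.00043463,
       -0.00062799]), 'effort': array([ 1.87288977e-03, -4.46020818e+01, -2.90573680e+01, -2.12498967e-04,
        1.16089761e-02,  3.31375895e-05]), 'tool_pos': array([ 238.99761296, -494.78329013,  238.47201516]), 'ee_rot': array([-9.22358017e-04,  9.74822934e-01,  2.22978464e-01, -3.16252437e-05]), 'wrist_force': array([0.29088466, 0.35360203, 0.81452614]), 'wrist_torque': array([ 0.00094087, -0.00453964, -0.05813927]), 'grip_force': 0.0, 'gripper_width': 85.18800579432599}
[[534.8, 0.0, 316.8], [0.0, 534.8, 241.9], [0.0, 0.0, 1.0]] [[0.015, -0.995, 0.096, 390.122], [-1.0, -0.016, -0.003, 12.137], [0.005, -0.096, -0.995, 1188.881], [0.0, 0.0, 0.0, 1.0]]
[[570.1, 0.0, 324.0], [0.0, 570.1, 236.7], [0.0, 0.0, 1.0]] [[0.914, -0.152, 0.375, 10.059], [-0.404, -0.298, 0.865, -1077.762], [-0.019, -0.942, -0.334, 498.875], [0.0, 0.0, 0.0, 1.0]]
```

View pics/top0.png

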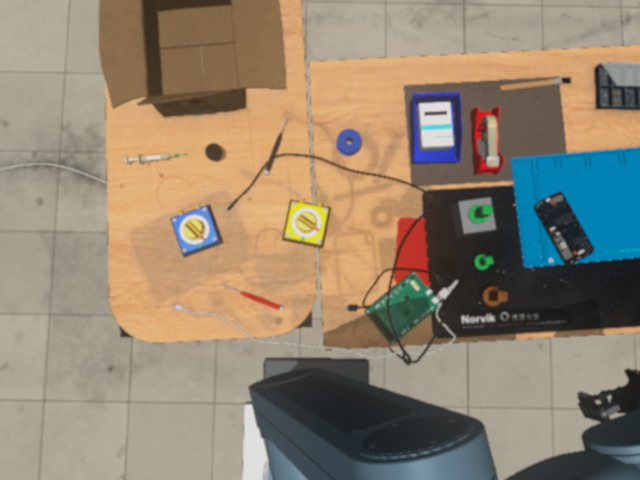

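View pics/side0.png

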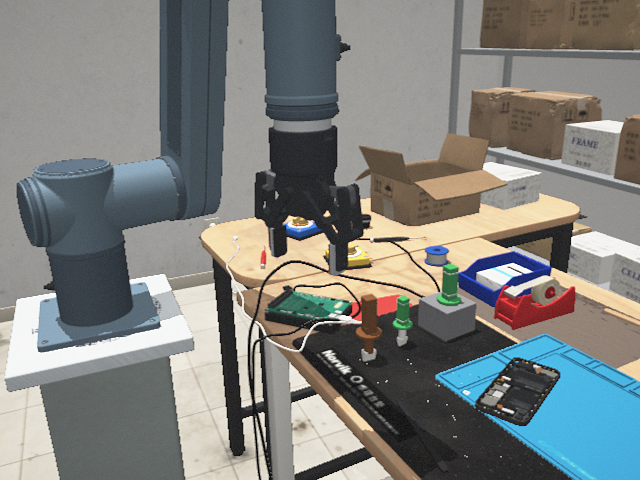

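The top view shows the large green tool in its grey stand at about (478,214), a smaller green one at (484,262), a brown one at (495,296), the yellow trimmer at (307,223) and the blue one at (197,231). The side view puts the green tool in its stand at (450,290).

```bash
cat > h.py <<'E'
import cv2,numpy as np
from rig import bot
def cast(info,uv,z):
    K=np.array(info["K"]);T=np.array(info["world_from_camera"])
    uv=np.atleast_2d(np.array(uv,float));d=np.c_[uv,np.ones(len(uv))]@np.linalg.inv(K).T@T[:3,:3].T;o=T[:3,3]
    return (o+d*((z-o[2])/d[:,2])[:,None])
def proj(info,P):
    K=np.array(info["K"]);T=np.linalg.inv(np.array(info["world_from_camera"]))
    p=np.atleast_2d(P)@T[:3,:3].T+T[:3,3];q=p@K.T;return q[:,:2]/q[:,2:]
def mask(im,lo,hi):
    return cv2.inRange(cv2.cvtColor(im,cv2.COLOR_RGB2HSV),np.array(lo,np.uint8),np.array(hi,np.uint8))
def blobs(m,amin):
    cs,_=cv2.findContours(m,cv2.RETR_EXTERNAL,cv2.CHAIN_APPROX_NONE)
    return sorted([c for c in cs if cv2.contourArea(c)>amin],key=cv2.contourArea)[::-1]
def grab(n,tag):
    i=bot.camera_info(n);im=bot.read_camera(n);np.save(f"pics/{tag}.npy",im);cv2.imwrite(f"pics/{tag}.png",im[:,:,::-1]);return i,im
E
python3 - <<'E'
from h import *
im=np.load("pics/top0.npy");i=bot.camera_info("top")
for nm,lo,hi,z in(("yel",(24,120,120),(33,255,255),40),("green",(55,120,80),(75,255,255),122),("blue",(105,120,80),(118,255,255),40)):
    for c in blobs(mask(im,lo,hi),60):
        r=cv2.minAreaRect(c);print(nm,np.round(r[0]),np.round(r[1]),round(r[2]),cv2.contourArea(c),cast(i,r[0],z).round(0))
a=cv2.resize(im[180:270,255:355],None,fx=5,fy=5,interpolation=cv2.INTER_CUBIC);b=cv2.resize(im[180:270,440:500],None,fx=5,fy=5,interpolation=cv2.INTER_CUBIC)
cv2.imwrite("pics/c1.png",np.hstack([a,b])[:,:,::-1])
E
```

```text
yel [306. 223.] [39. 39.] 11 517.0 [[543.  33.  40.]]
yel [303. 226.] [17.  7.] 34 77.5 [[535.  40.  40.]]
yel [197. 224.] [14.  6.] 45 61.0 [[536. 268.  40.]]
green [484. 262.] [15. 19.] 90 216.5 [[ 459. -325.  122.]]
green [480. 214.] [17. 23.] 90 208.0 [[ 556. -320.  122.]]
blue [436. 140.] [42. 45.] 90 500.0 [[ 731. -251.   40.]]
blue [195. 230.] [37. 38.] 70 372.5 [[524. 272.  40.]]
blue [348. 140.] [21. 21.] 90 363.5 [[727. -58.  40.]]
```

View pics/c1.png

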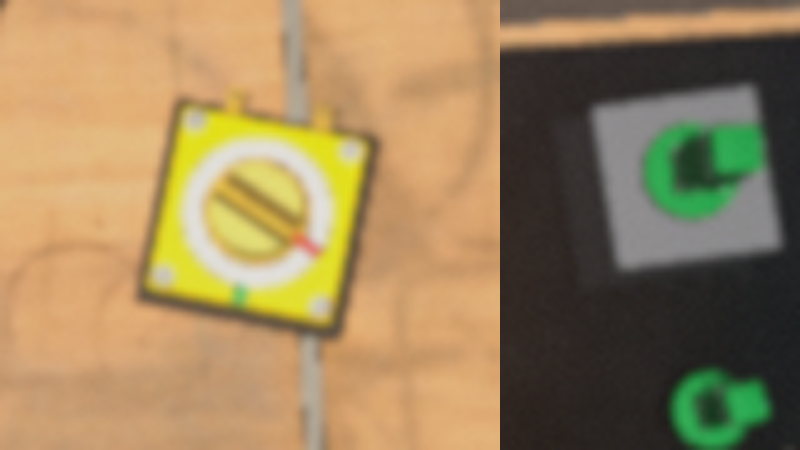

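The crop shows the yellow screw's centre at about (306,222), its pointer lower right at (317,229), the green mark at (303,239), and the stand's top centred near (477,215). The turn is about 69° clockwise. Next I look from close by with the wrist camera.

```bash
cat >> h.py <<'E'
def tool():
    s=bot.read_state();w,x,y,z=s["ee_rot"];yaw=2*np.arctan2(y,x);return s,yaw
def plan(x,y,z,yawdeg):
    s,yaw=tool();d=np.array([x,y,z])-s["tool_pos"];c,n=np.cos(yaw),np.sin(yaw)
    dy=(np.degrees(yaw)-yawdeg+180)%360-180
    print("now",s["tool_pos"].round(1),"yaw",round(np.degrees(yaw),2),"t",round(s["time"],2),"j6",round(s["joints"][5],2),"-> tool shift mm",np.round([c*d[0]+n*d[1],n*d[0]-c*d[1],-d[2]],1),"turn",round(dy,2))
E
python3 - <<'E'
from h import *
i=bot.camera_info("top")
print(cast(i,[478,214],62),cast(i,[477.2,215.4],56),cast(i,[306.2,222],43))
s,yaw=tool();w=np.array(bot.camera_info("wrist")["world_from_camera"])
c,n=np.cos(yaw),np.sin(yaw);R=np.array([[c,n,0],[n,-c,0],[0,0,-1]]).T
print((R@w[:3,:3]).round(2),(R@(w[:3,3]-s["tool_pos"])).round(1),bot.camera_info("wrist")["K"][0])
plan(545,-327,230,-10)
E
```

```text
[[ 564.55221621 -333.6954469    62.        ]] [[ 562.42533295 -333.77952982   56.        ]] [[544.12942686  32.30749103  43.        ]]
[[ 0.   -0.97 -0.26]
 [ 1.    0.   -0.  ]
 [ 0.   -0.26  0.97]] [  66.3    0.5 -134.1] [352.87495311   0.         316.51894554]
now [ 239.  -494.8  238.6] yaw 25.77 t 0.1 j6 -0.2 -> tool shift mm [348.5 -18.1   8.6] turn 35.77
```

Call:
{"method": "carry_out", "body": {"moves": "0.045 -0.0005 -0.002 0;0.045 -0.0005 -0.002 0;0.045 -0.0005 -0.002 0;0.045 -0.0005 -0.002 0;0.045 -0.0005 -0.002 0;0.045 -0.0005 -0.002 0;0.045 -0.0005 -0.001 0;0.045 -0.0005 0 0"}}

```text
time: 1.1
tool_pos: [562.7, -334.3, 251.9]
ee_rot: [-0.0, 0.975, 0.223, -0.0]
wrist_force: [-0.3, -0.6, 0.2]
gripper_width: 85.5
grip_force: 0.0
```

Call:
{"method": "carry_out", "body": {"moves": "0 0 0 9;0 0 0 9;0 0 0 9;0 0 0 9;0 0 0 0;0 0 0 0", "jaw": 0.75}}

```text
time: 1.85
tool_pos: [561.5, -335.1, 252.0]
ee_rot: [-0.0, 0.996, -0.088, -0.0]
wrist_force: [-0.9, 0.6, 0.1]
gripper_width: 64.1
grip_force: 0.0
```

```bash
python3 - <<'E'
from h import *
i,im=grab("wrist","w1")
for c in blobs(mask(im,(55,120,60),(75,255,255)),200):
    r=cv2.minAreaRect(c);print(np.round(r[0],1),np.round(r[1],1),r[2],cast(i,r[0],122).round(1))
plan(562,-333,240,-10)
E
```

```text
[347.7 307.4] [43.2 30.4] 70.01689910888672 [[ 496.5 -348.8  122. ]]
[316.4 226.6] [25.1 27.2] 77.00537872314453 [[ 567.5 -335.4  122. ]]
[319.8 203.8] [42.9 23.6] 21.801406860351562 [[ 584.4 -341.   122. ]]
now [ 561.5 -335.1  252.1] yaw -10.09 t 1.9 j6 1.04 -> tool shift mm [ 0.1 -2.2 12.1] turn -0.09
```

View pics/w1.png

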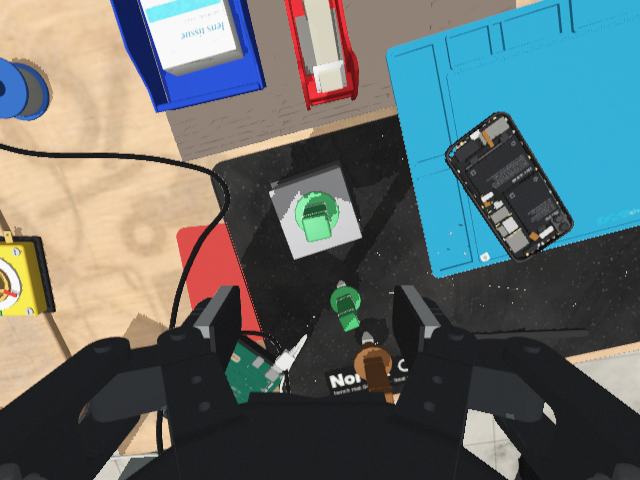

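The wrist picture shows the handle's top face at (316,227), with the collar behind it at (319,204) and the stand tilted in the view.

```bash
python3 - <<'E'
from h import *
i=bot.camera_info("wrist");im=np.load("pics/w1.npy")
h=cv2.cvtColor(im,cv2.COLOR_RGB2HSV);print(h[228,316],h[210,316],h[200,300],h[215,335],h[180,310])
B=blobs(mask(im,(55,120,60),(75,255,255)),200)
c=B[1][:,0];P=cast(i,c,122)[:,:2].astype(np.float32);r=cv2.minAreaRect(P);print("top",r)
c=np.vstack([b[:,0] for b in B[1:]]) 
m=mask(im,(50,60,40),(80,255,255));m[260:]=0;b=blobs(m,200)[0];print(cv2.boundingRect(b))
P=cast(i,b[:,0],62)[:,:2].astype(np.float32)
sel=P[P[:,0]>P[:,0].max()-20];A=np.c_[2*sel,np.ones(len(sel))];q=np.linalg.lstsq(A,(sel**2).sum(1),rcond=None)[0];print("collar",q[:2],np.sqrt(q[2]+q[0]**2+q[1]**2))
g=mask(im,(0,0,90),(179,40,255));g[:160]=0;g[265:]=0;g[:,:265]=0;g[:,365:]=0;g|=m
g=cv2.morphologyEx(g,cv2.MORPH_CLOSE,np.ones((9,9)))
P=cast(i,blobs(g,500)[0][:,0],56)[:,:2].astype(np.float32);print("stand",cv2.minAreaRect(P))
E
```

```text
[ 70 109 232] [ 69 162  85] [ 70 123 211] [ 70 113 228] [105   4 132]
top ((567.4428100585938, -335.43951416015625), (19.729387283325195, 20.883913040161133), 3.425957679748535)
(295, 191, 44, 51)
collar [ 566.80877147 -335.33062833] 20.069757411362986
stand ((567.4185180664062, -334.91424560546875), (77.59305572509766, 73.04594421386719), 8.566000938415527)
```

```bash
python3 - <<'E'
from h import *
plan(567.2,-335.3,86,3.4)
E
```

```text
now [ 561.5 -335.1  252.1] yaw -10.09 t 1.9 j6 1.04 -> tool shift mm [  5.6  -0.8 166.1] turn -13.49
```

Call:
{"method": "carry_out", "body": {"moves": "0.0056 -0.0008 0 0;0 0 0.02 -7;0 0 0.03 -6.5;0 0 0.03 0;0 0 0.03 0;0 0 0.025 0;0 0 0.02 0;0 0 0.011 0"}}

```text
time: 2.9
tool_pos: [567.1, -335.0, 84.9]
ee_rot: [-0.001, 1.0, 0.029, -0.001]
wrist_force: [0.1, -0.7, -0.3]
gripper_width: 64.0
grip_force: 0.0
```

Call:
{"method": "carry_out", "body": {"moves": "0 0 0 0;0 0 0 0"}}

```text
time: 3.15
tool_pos: [567.9, -335.8, 87.3]
ee_rot: [0.001, 1.0, 0.029, 0.001]
wrist_force: [-0.1, -0.2, -0.5]
gripper_width: 64.2
grip_force: 0.0
```

```bash
python3 - <<'E'
from h import *
i,im=grab("wrist","w2")
plan(567.2,-335.3,86,3.4)
E
```

```text
now [ 567.9 -335.9   87.5] yaw 3.28 t 3.2 j6 0.81 -> tool shift mm [-0.7 -0.6  1.5] turn -0.12
```

View pics/w2.png

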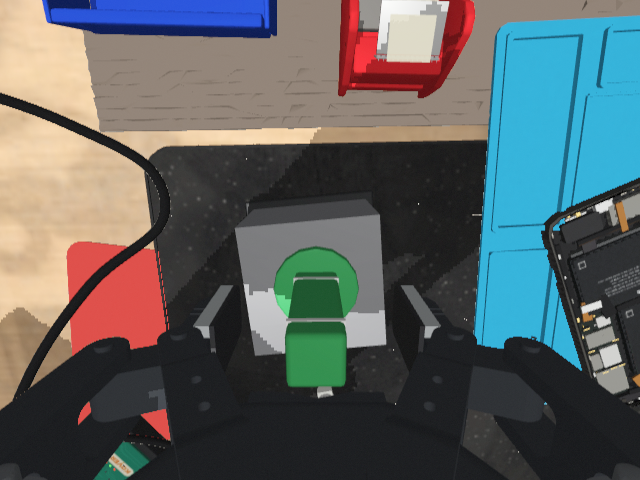

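The handle stands between the pads, centred and square to them (top face at (316,353)). I close the gripper and lift.

Call:
{"method": "carry_out", "body": {"moves": "-0.0005 -0.0005 0.001 0;0 0 0 0;0 0 0 0;0 0 0 0;0 0 0 0;0 0 0 0;0 0 0 0;0 0 0 0", "jaw": 0}}

```text
time: 4.2
tool_pos: [566.8, -335.0, 85.7]
ee_rot: [0.0, 1.0, 0.029, 0.0]
wrist_force: [-1.3, -0.4, 5.8]
gripper_width: 19.3
grip_force: 59.2
```

Call:
{"method": "carry_out", "body": {"moves": "0 0 -0.02 0;0 0 -0.025 0;0 0 -0.025 0;0 0 -0.025 0;0 0 -0.02 0;0 0 -0.01 0;0 0 0 0;0 0 0 0"}}

```text
time: 5.2
tool_pos: [566.3, -334.5, 209.0]
ee_rot: [-0.001, 1.0, 0.029, -0.001]
wrist_force: [0.2, -0.5, -0.4]
gripper_width: 19.2
grip_force: 58.5
```

```bash
python3 - <<'E'
from h import *
i,im=grab("side","s2");s,y=tool()
p=proj(i,s["tool_pos"])[0];print(p,s["gripper_width"],s["grip_force"],s["tool_pos"],np.degrees(y))
u,v=p.astype(int);cv2.imwrite("pics/s2c.png",cv2.resize(im[v-60:v+100,u-80:u+80],None,fx=3.5,fy=3.5,interpolation=cv2.INTER_CUBIC)[:,:,::-1])
E
```

```text
[452.5086963  217.13035335] 19.16272346328697 58.53444814682007 [ 566.27304305 -334.51217324  208.90245272] 3.271043996890106
```

View pics/s2c.png

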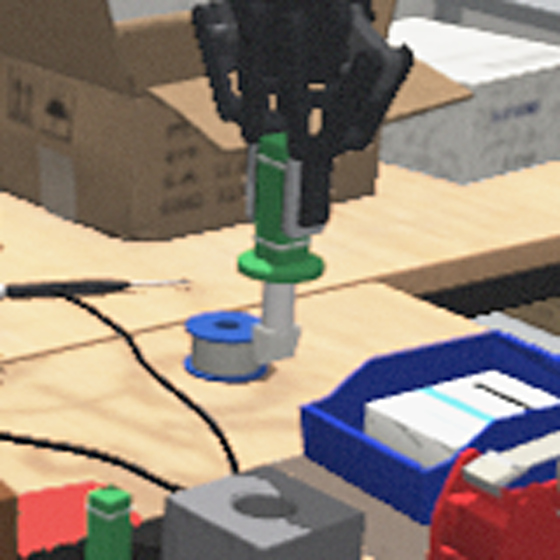

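The side view shows the tool held and clear of the stand, its blade at crop (275,340). I zoom in to see which way the wide face points.

```bash
python3 - <<'E'
from h import *
im=np.load("pics/s2.npy");i=bot.camera_info("side");u0,v0=372,157
a=im[v0+75:v0+108,u0+65:u0+95];print(a.shape)
s,y=tool();edge=s["tool_pos"]+[0,0,11-4-82]
for k in(0,90):
    t=y+np.radians(k);e=np.array([np.cos(t),np.sin(t),0]);f=np.array([-e[1],e[0],0])
    print(k,"edge",proj(i,[edge+10*e,edge-10*e]).round(1)-[u0+65,v0+75],"upper corners",(proj(i,[edge+[0,0,13]+sa*10*e+sb*6.5*f for sa in(1,-1) for sb in(1,-1)])-[u0+65,v0+75]).round(1).tolist())
cv2.imwrite("pics/s2d.png",cv2.resize(a,None,fx=16,fy=16,interpolation=cv2.INTER_NEAREST)[:,:,::-1])
E
```

```text
(33, 30, 3)
0 edge [[17.7 26. ]
 [ 8.4 28.1]] upper corners [[15.7, 17.7], [20.6, 20.1], [6.3, 19.8], [11.2, 22.2]]
90 edge [[ 9.3 25.2]
 [16.9 28.9]] upper corners [[6.7, 18.8], [12.7, 17.4], [14.2, 22.5], [20.3, 21.1]]
```

View pics/s2d.png

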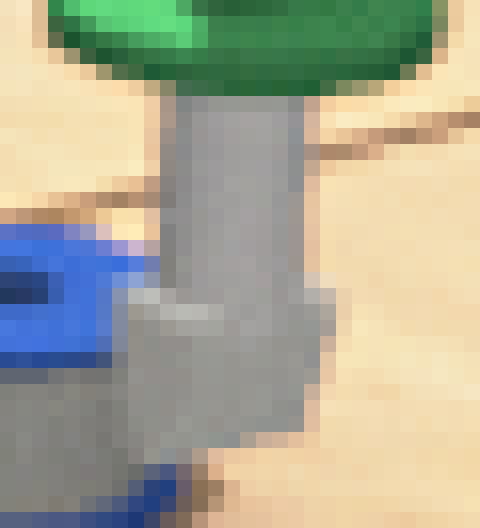

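In the zoom, the blade's lower edge falls to the left, from about (19,26.5) to (9.5,28.5). That matches the wide side lying along tool x, the "0" case. I carry it towards the screw.

Call:
{"method": "carry_out", "body": {"moves": "-0.0045 -0.04 0 0;-0.0045 -0.04 0 0;-0.0045 -0.04 0 0;-0.0045 -0.04 0.002 0;-0.0045 -0.04 0.005 0;-0.0045 -0.04 0.005 0;-0.0045 -0.04 0.005 0;-0.0045 -0.039 0.005 0"}}

```text
time: 6.25
tool_pos: [511.8, -17.1, 187.5]
ee_rot: [-0.0, 1.0, 0.028, -0.001]
wrist_force: [0.1, -1.0, -0.3]
gripper_width: 19.5
grip_force: 58.7
```

Call:
{"method": "carry_out", "body": {"moves": "0 0 0 -9;0 0 0 -9;0 0 0 -9;0 0 0 -9;0 0 0 -9;0 0 0 -10;0 0 0 0;0 0 0 0"}}

```text
time: 7.25
tool_pos: [512.4, -18.4, 187.9]
ee_rot: [-0.0, 0.874, 0.485, -0.0]
wrist_force: [0.4, 0.2, -1.2]
gripper_width: 19.2
grip_force: 58.8
```

```bash
python3 - <<'E'
from h import *
i,im=grab("wrist","w3");plan(544,32,160,58)
grab("side","s3")
E
```

```text
now [512.4 -18.4 188. ] yaw 58.11 t 7.3 j6 0.3 -> tool shift mm [59.5  0.2 28. ] turn 0.11
```

View pics/w3.png

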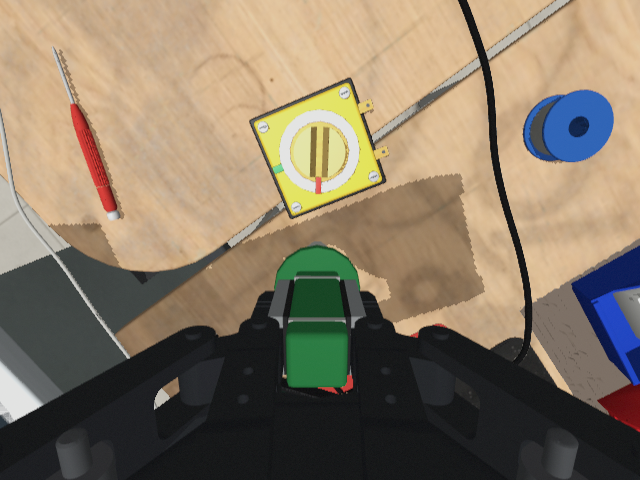

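The wrist view shows the screw at (319,153), the slot running nearly straight along the image's vertical, the red pointer at (318,185) and the green mark at (278,169). I now measure these.

```bash
cat > meas.py <<'E'
from h import *
def ang(d): return np.degrees(np.arctan2(d[1],d[0]))
def meas(tag,i):
    im=np.load(f"pics/{tag}.npy");h=cv2.cvtColor(im,cv2.COLOR_RGB2HSV)
    w=np.zeros(im.shape[:2],np.uint8);w[75:222,245:390]=255
    y=blobs(mask(im,(26,170,100),(33,255,255))&w,500)[0]
    hull=np.zeros_like(w);cv2.drawContours(hull,[cv2.convexHull(y)],-1,255,-1)
    r=cv2.minAreaRect(cast(i,y[:,0],33)[:,:2].astype(np.float32));print("housing",r)
    wh=mask(im,(0,0,170),(179,60,255))&hull
    ring=blobs(cv2.morphologyEx(wh,cv2.MORPH_CLOSE,np.ones((3,3))),300)[0]
    out={}
    (cx,cy),ax,_=cv2.fitEllipse(ring);print("ring px",cx,cy,ax)
    nonw=cv2.bitwise_not(wh)&w;disk=np.zeros_like(w);cv2.drawContours(disk,[ring],-1,255,-1)
    brass=mask(im,(18,60,60),(28,160,255))&disk
    b=blobs(cv2.morphologyEx(brass,cv2.MORPH_CLOSE,np.ones((9,9))),300)[0];b=cv2.convexHull(b)
    (bx,by),bax,_=cv2.fitEllipse(b);print("brass px",bx,by,bax,"world z43",cast(i,[bx,by],43).round(1))
    C=cast(i,[bx,by],43)[0]
    rd=(mask(im,(0,120,80),(8,255,255))|mask(im,(172,120,80),(179,255,255)))&w
    p=blobs(rd,10)[0];m=cv2.moments(p);q=[m["m10"]/m["m00"],m["m01"]/m["m00"]];P=cast(i,q,31)[0];print("pointer",P.round(1),np.linalg.norm((P-C)[:2]),ang(P-C))
    gm=mask(im,(50,120,60),(80,255,255))&w;p=blobs(gm,5)[0];m=cv2.moments(p);q=[m["m10"]/m["m00"],m["m01"]/m["m00"]];G=cast(i,q,31)[0];print("mark",G.round(1),np.linalg.norm((G-C)[:2]),ang(G-C))
    dk=(h[:,:,2]<165).astype(np.uint8)*255;core=np.zeros_like(w);cv2.circle(core,(int(round(bx)),int(round(by))),int(min(bax)/2-3),255,-1);dk&=core
    for s in blobs(dk,20):
        S=cast(i,s[:,0],43)[:,:2].astype(np.float32);v=cv2.fitLine(S,cv2.DIST_L2,0,.01,.01).ravel();print("slot stripe",v[2:],ang(v[:2]))
E
python3 - <<'E'
from meas import *
meas("w3",bot.camera_info("wrist"))
E
```

```text
Traceback (most recent call last):
  File "meas.py", line 6, in meas
    y=blobs(mask(im,(26,170,100),(33,255,255))&w,500)[0]
      ~~~~~~~~~~~~~~~~~~~~~~~~~~~~~~~~~~~~~~~~~~~~~~~^^^
IndexError: list index out of range
```

```bash
python3 - <<'E'
from h import *
h=cv2.cvtColor(np.load("pics/w3.npy"),cv2.COLOR_RGB2HSV)
for v in (135,153,165):print(v,[tuple(int(t) for t in h[v,u]) for u in range(264,376,4)])
print([tuple(int(t) for t in h[v,318]) for v in range(176,198,3)],h[169,276:282].tolist())
E
```

```text
135 [(30, 123, 228), (30, 124, 228), (30, 125, 228), (30, 124, 228), (30, 125, 228), (90, 1, 228), (0, 0, 228), (0, 0, 228), (28, 111, 227), (30, 64, 228), (31, 66, 228), (31, 66, 228), (21, 138, 129), (23, 132, 158), (27, 116, 227), (21, 137, 155), (21, 134, 156), (30, 72, 228), (30, 74, 228), (23, 133, 200), (19, 10, 199), (60, 1, 228), (90, 1, 228), (31, 71, 213), (30, 149, 228), (30, 152, 227), (30, 11, 71), (20, 30, 176)]
153 [(0, 0, 92), (30, 139, 228), (30, 127, 228), (30, 130, 228), (60, 1, 228), (90, 1, 228), (60, 1, 228), (27, 112, 227), (31, 67, 228), (31, 67, 228), (30, 68, 228), (30, 69, 228), (21, 137, 128), (25, 124, 205), (26, 119, 227), (21, 135, 155), (26, 99, 196), (30, 76, 228), (30, 76, 227), (29, 78, 227), (29, 79, 227), (20, 97, 174), (30, 1, 228), (0, 0, 228), (30, 151, 227), (30, 152, 228), (30, 153, 227), (25, 177, 223)]
165 [(15, 75, 208), (30, 4, 61), (26, 171, 227), (34, 137, 207), (70, 106, 216), (60, 1, 228), (60, 1, 228), (0, 0, 228), (28, 103, 227), (30, 68, 228), (30, 70, 228), (30, 72, 228), (21, 137, 128), (26, 117, 226), (26, 118, 227), (21, 137, 156), (29, 80, 221), (29, 75, 227), (29, 78, 227), (29, 78, 227), (21, 137, 211), (60, 1, 228), (90, 1, 228), (25, 16, 210), (30, 151, 228), (30, 152, 228), (30, 153, 228), (30, 154, 227)]
[(23, 134, 194), (2, 150, 226), (2, 151, 226), (2, 155, 226), (2, 155, 227), (2, 158, 226), (26, 157, 226), (30, 150, 228)] [[70, 112, 214], [70, 113, 213], [70, 112, 212], [70, 114, 211], [70, 115, 211], [70, 116, 211]]
```

```bash
sed -i 's/(26,170,100),(33,255,255)/(28,100,190),(33,200,255)/; s/(18,60,60),(28,160,255)/(18,50,60),(33,200,255)/; s/(0,0,170),(179,60,255)/(0,0,170),(179,40,255)/; s/(50,120,60)/(55,80,60)/' meas.py; python3 - <<'E'
from meas import *
meas("w3",bot.camera_info("wrist"))
E
```

```text
housing ((546.7329711914062, 32.65873718261719), (77.12670135498047, 77.00291442871094), 79.76078796386719)
ring px 318.8509826660156 150.7059326171875 (73.68637084960938, 75.96993255615234)Traceback (most recent call last):
  File "<stdin>", line 2, in <module>
  File "meas.py", line 15, in meas
    b=blobs(cv2.morphologyEx(brass,cv2.MORPH_CLOSE,np.ones((9,9))),300)[0];b=cv2.convexHull(b)
      ~~~~~~~~~~~~~~~~~~~~~~~~~~~~~~~~~~~~~~~~~~~~~~~~~~~~~~~~~~~~~~~~~^^^
IndexError: list index out of range
```

```bash
sed -i 's/cv2.drawContours(disk,\[ring\]/cv2.drawContours(disk,[cv2.convexHull(ring)]/' meas.py; python3 - <<'E'
from meas import *
meas("w3",bot.camera_info("wrist"))
im=np.load("pics/w3.npy")
m=(cv2.cvtColor(im,cv2.COLOR_RGB2HSV)[:,:,2]<165)[130:180,300:345].astype(int)
for r in m[::3]:print("".join(".#"[v] for v in r))
E
```

```text
housing ((546.7329711914062, 32.65873718261719), (77.12670135498047, 77.00291442871094), 79.76078796386719)
ring px 318.8509826660156 150.7059326171875 (73.68637084960938, 75.96993255615234)
brass px 321.73394775390625 154.81495666503906 (59.42177963256836, 70.27462005615234) world z43 [[547.6  29.5  43. ]]
pointer [532.3  10.2  31. ] 24.619918653446476 -128.43855380363556
mark [511.6  38.9  31. ] 37.23901969836782 165.46669084463517
slot stripe [542.40094   34.003548] 55.91008
slot stripe [550.4098    29.260748] 56.27816
...........######.......#####................
...........######......######................
...........######......######................
...........######......######................
...........#####.......######................
...........#####.......#####.................
...........#####.......#####.................
...........#####.......#####.................
..........######.......#####.................
..........######.......#####.................
..........######.......#####.................
..........######.......#####.................
..........######......######.................
..........######......######.................
..........######......#####..................
..........#####.......#####..................
.............................................
```

```bash
python3 - <<'E'
from meas import *
i=bot.camera_info("wrist");print("ring",cast(i,[318.85,150.7],31))
im=np.load("pics/w3.npy");h=cv2.cvtColor(im,cv2.COLOR_RGB2HSV)
b=mask(im,(18,50,60),(33,200,255));d=np.zeros_like(b);cv2.circle(d,(319,152),31,255,-1);b&=d
b=blobs(cv2.morphologyEx(b,cv2.MORPH_CLOSE,np.ones((9,9))),300)[0];print("head",cv2.minEnclosingCircle(b),cast(i,cv2.minEnclosingCircle(b)[0],43))
im=np.load("pics/s3.npy");j=bot.camera_info("side");s,_=tool();e=proj(j,s["tool_pos"]+[0,0,-75.7])[0];print(e)
u,v=e.astype(int);g=im[v-26:v+8,u-16:u+17].astype(int)
print("shaft px",proj(j,s["tool_pos"]+[0,0,-40])[0])
for r in g:print("".join("#" if max(p)-min(p)<30 and max(p)>90 else "g" if p[1]>p[0]+20 and p[1]>p[2]+20 else "." for p in r))
plan(546.5,32,150,56.1)
E
```

```text
ring [[547.33159279  33.12705104  31.        ]]
head ((318.5, 151.25), 30.254230499267578) [[546.92328479  33.08244127  43.        ]]
[341.86780333 223.94027809]
shaft px [341.71814744 208.11512934]
##############g###ggg############
#############g###################
#############ggggggggg###########
##########gggggggggggggggg##.....
########ggggggggggggggggggg......
########ggggggggggggggggggg......
#########gggggggggggggggggg......
######..#ggggggggggggggggg.......
..####...#ggggggggggggg..........
..######......##g####............
......##...##.#######............
......##.#.##########............
......####..#########............
.......###....#######............
...........#..#######............
.............########............
..............#######............
..............#######............
...............#######...........
...............#######ggg........
...............#######.ggg.......
...............######.....g......
...............#####.............
...............#####.............
................###..............
................###..............
................###..............
................##...............
.................#...............
.................................
.................................
.................................
.................................
.................................
now [512.5 -18.5 188.1] yaw 58.15 t 7.35 j6 0.3 -> tool shift mm [60.8  2.3 38.1] turn 2.05
```

The blade is seen edge-on and tapers, so it lies along tool x as assumed. I move it above the slot.

Call:
{"method": "carry_out", "body": {"moves": "0.02 0.001 0 1;0.02 0.001 0.01 1;0.021 0.0005 0.013 0;0 0 0.015 0;0 0 0 0;0 0 0 0"}}

```text
time: 8.1
tool_pos: [547.5, 31.1, 150.3]
ee_rot: [-0.0, 0.882, 0.471, -0.0]
wrist_force: [0.5, 0.8, 0.2]
gripper_width: 19.2
grip_force: 58.8
```

```bash
python3 - <<'E'
from h import *
plan(546.7,32.4,122,56.1)
E
```

```text
now [547.5  31.1 150.3] yaw 56.25 t 8.1 j6 0.44 -> tool shift mm [ 0.7 -1.4 28.3] turn 0.15
```

Call:
{"method": "carry_out", "body": {"moves": "0.0005 -0.0013 0.01 0;0 0 0.01 0;0 0 0.008 0;0 0 0.005 0;0 0 0.003 0;0 0 0 0"}}

```text
time: 8.85
tool_pos: [546.9, 32.6, 114.2]
ee_rot: [-0.0, 0.882, 0.472, -0.0]
wrist_force: [0.2, 0.2, -1.3]
gripper_width: 19.1
grip_force: 58.8
```

```bash
python3 - <<'E'
from h import *
plan(546.7,32.4,107,56.1);print(bot.read_state()["wrist_force"])
E
```

```text
now [546.9  32.6 114.2] yaw 56.27 t 8.85 j6 0.44 -> tool shift mm [-0.3 -0.   7.2] turn 0.17
[ 0.23607301  0.21641087 -1.34638509]
```

Call:
{"method": "carry_out", "body": {"moves": "0 0 0.003 0;0 0 0.002 0;0 0 0.002 0;0 0 0 0;0 0 0 0"}}

```text
time: 9.48
tool_pos: [546.9, 32.6, 107.4]
ee_rot: [0.0, 0.882, 0.472, 0.0]
wrist_force: [0.7, -0.2, 0.3]
gripper_width: 19.6
grip_force: 58.8
```

Call:
{"method": "carry_out", "body": {"moves": "0 0 0.001 0;0 0 0.0005 0;0 0 0 0;0 0 0 0"}}

```text
time: 9.98
tool_pos: [546.8, 32.6, 105.8]
ee_rot: [-0.0, 0.882, 0.472, -0.0]
wrist_force: [-0.5, 0.7, -0.8]
gripper_width: 18.8
grip_force: 58.8
```

Call:
{"method": "carry_out", "body": {"moves": "0 0 0.0005 6;0 0 0 8;0 0 0 8;0 0 0 8;0 0 0 8;0 0 0 8;0 0 0 8;0 0 0 8"}}

```text
time: 10.98
tool_pos: [547.2, 31.9, 105.6]
ee_rot: [0.001, 0.999, -0.052, 0.0]
wrist_force: [-0.1, -1.5, 1.0]
gripper_width: 19.1
grip_force: 59.0
```

Call:
{"method": "carry_out", "body": {"moves": "0 0 0 4;0 0 0 0;0 0 0 0"}}

```text
time: 11.35
tool_pos: [547.3, 32.0, 105.7]
ee_rot: [0.001, 0.996, -0.084, 0.0]
wrist_force: [-0.3, -3.4, 2.8]
gripper_width: 19.2
grip_force: 59.1
```

```bash
python3 - <<'E'
from h import *
i,im=grab("wrist","w4");plan(546.7,32.4,107,-10.2);s=bot.read_state();print(s["wrist_force"],s["wrist_torque"])
i,im=grab("top","t4")
E
```

```text
now [547.2  32.  105.6] yaw -9.65 t 11.4 j6 1.6 -> tool shift mm [-0.6 -0.3 -1.4] turn 0.55
[ 0.34568669 -4.56427598  3.49771612] [-0.96169941  0.08692467  0.00903944]
```

View pics/w4.png

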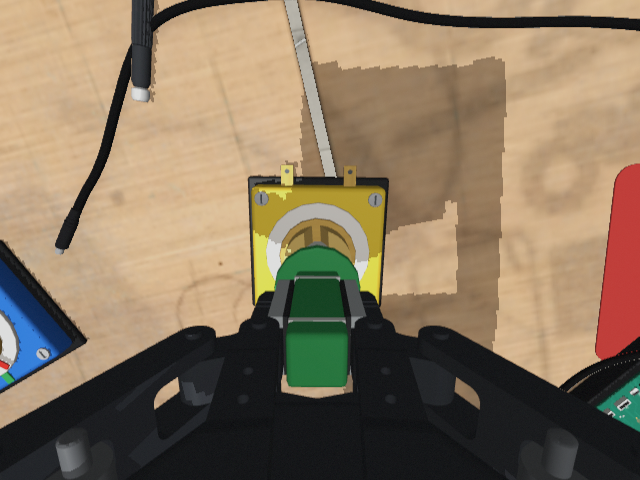

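The picture shows the slot's far end at about (318,238), close to straight up the image. The pointer is hidden behind the tool. I turn slightly further for the play in the slot, relieve, lift out and look.

Call:
{"method": "carry_out", "body": {"moves": "0 0 0 3;0 0 0 0;0 0 0 -2;0 0 0 0;0 0 -0.01 0;0 0 -0.02 0;0 0 -0.03 0;0 0 -0.022 0"}}

```text
time: 12.45
tool_pos: [546.6, 33.8, 188.5]
ee_rot: [-0.001, 0.996, -0.093, -0.0]
wrist_force: [0.3, 0.9, -0.6]
gripper_width: 19.3
grip_force: 59.0
```

Call:
{"method": "carry_out", "body": {"moves": "-0.03 0 0 0;-0.03 0 0 0;0 0 0 0;0 0 0 0"}}

```text
time: 12.95
tool_pos: [488.4, 44.3, 187.7]
ee_rot: [-0.0, 0.996, -0.093, 0.0]
wrist_force: [0.6, 0.3, -0.5]
gripper_width: 19.2
grip_force: 58.9
```

```bash
python3 - <<'E'
from meas import *
i,im=grab("wrist","w5");plan(546.7,32.4,107,-10.2)
try: meas("w5",i)
except Exception as e: print(e)
E
```

```text
now [488.7  44.1 187.6] yaw -10.72 t 13.0 j6 1.62 -> tool shift mm [59.2  0.7 80.6] turn -0.52
housing ((558.1646118164062, 64.61553955078125), (30.352996826171875, 83.03197479248047), 56.18596267700195)
ring px 292.8565979003906 141.35061645507812 (21.432207107543945, 59.72884750366211)
list index out of range
```

View pics/w5.png

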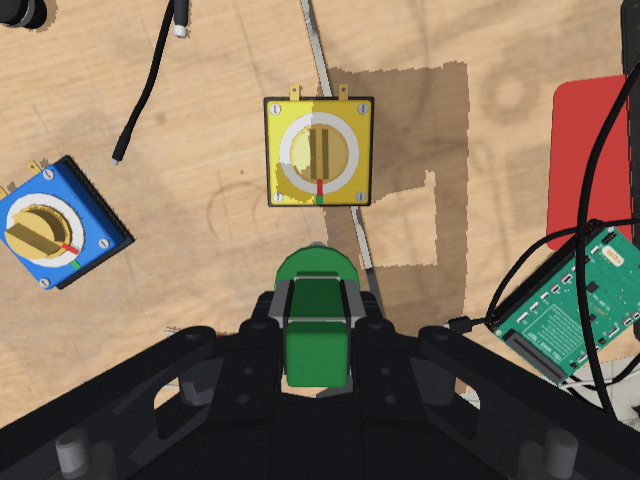

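The picture shows the red pointer at (320,187) lying right on the green mark at (320,200). I put a number on it.

```bash
python3 - <<'E'
from meas import *
i=bot.camera_info("wrist");im=np.load("pics/w5.npy")
w=np.zeros(im.shape[:2],np.uint8);w[90:215,255:385]=255
rd=(mask(im,(0,110,60),(8,255,255))|mask(im,(172,110,60),(179,255,255)))&w
rd[:175]=0
p=blobs(rd,5)[0][:,0];P=cast(i,p,31)[:,:2].astype(np.float32);v=cv2.fitLine(P,2,0,.01,.01).ravel();print("ptr px",p.min(0),p.max(0),"axis",v,ang(v[:2]))
g=mask(im,(50,80,60),(85,255,255))&w;p=blobs(g,3)[0][:,0];G=cast(i,p,31)[:,:2];print("mark px",p.min(0),p.max(0),G.mean(0))
# slot: darkness columns + housing outline
h=cv2.cvtColor(im,cv2.COLOR_RGB2HSV)
for r in range(128,174,6): print(r,"".join("%4d"%x for x in h[r,306:334,2]))
hm=(cv2.inRange(h,np.array([20,60,90],np.uint8),np.array([33,255,255],np.uint8))&w)
bk=cv2.inRange(h[:,:,2],0,85)&w
c=blobs(cv2.morphologyEx(bk,cv2.MORPH_CLOSE,np.ones((5,5))),100)
allp=np.vstack([x[:,0] for x in c])
for nm,sel,ax in(("left",lambda q:(q[:,0]<275)&(q[:,1]>110)&(q[:,1]<195),1),("right",lambda q:(q[:,0]>365)&(q[:,1]>110)&(q[:,1]<195),1),("top",lambda q:(q[:,1]<104)&(q[:,0]>355),0)):
    q=allp[sel(allp)]
    if len(q)>5:
        Q=cast(i,q,31)[:,:2].astype(np.float32);v=cv2.fitLine(Q,2,0,.01,.01).ravel();print(nm,len(q),q[:,0].min(),q[:,0].max(),v,ang(v[:2]))
E
```

```text
ptr px [317 179] [322 195] axis [ 9.8784178e-01 -1.5546243e-01  5.2116284e+02  3.6435730e+01] -8.943617
mark px [316 195] [322 203] [511.34869616  38.48287525]
128  222 222 195 194 194 168 168 160 152 159 168 168 168 168 168 168 144 151 151 160 160 160 167 169 168 168 167 164
134  223 223 223 205 114 111 111 110 110 126 167 168 168 168 168 168 108 106 106 106 106 106 155 170 171 171 170 170
140  224 223 172 170 113 110 111 111 110 111 165 166 167 166 167 167 124 107 106 105 105 105 155 170 171 170 170 169
146  223 223 224 208 115 110 112 111 111 111 161 162 163 163 163 162 123 107 105 105 107 106 139 170 170 170 170 170
152  223 223 223 223 148 112 111 110 111 111 154 167 168 168 168 167 134 107 106 107 106 105 140 169 170 170 170 170
158  223 223 223 223 176 132 119 111 110 112 152 164 164 164 164 165 137 107 107 105 106 106 139 169 169 169 170 169
164  224 224 224 224 145 112 110 111 111 110 140 166 166 167 167 166 138 107 106 106 106 106 139 168 169 169 168 168
170  168 169 169 168 156 112 111 110 111 111 138 161 161 162 161 163 149 107 106 105 106 105 123 169 168 169 168 168
left 169 264 269 [ 9.8235190e-01 -1.8704216e-01  5.5553284e+02  7.2897690e+01] -10.780217
right 168 368 373 [ 9.8348343e-01 -1.8099822e-01  5.4025867e+02 -8.9101143e+00] -10.427908
top 41 356 374 [ 3.04319501e-01  9.52570021e-01  5.81210510e+02 -1.09815035e+01] 72.28277
```

The screw is within about 1° of the mark. I take the tool back to the stand.

Call:
{"method": "carry_out", "body": {"moves": "0 0 -0.011 -7;0 0 -0.011 -7;0.007 0.048 0 0;0.007 0.048 0 0;0.007 0.048 0 0;0.007 0.048 0 0;0.007 0.048 0 0;0.007 0.048 0 0"}}

```text
time: 14.0
tool_pos: [547.2, -243.3, 208.9]
ee_rot: [-0.0, 1.0, 0.028, 0.0]
wrist_force: [0.4, -0.2, -0.7]
gripper_width: 19.1
grip_force: 59.1
```

Call:
{"method": "carry_out", "body": {"moves": "0.007 0.048 0 0;0.007 0.045 0 0;0 0 0 0;0 0 0 0;0 0 0 0"}}

```text
time: 14.62
tool_pos: [565.7, -332.2, 209.2]
ee_rot: [-0.0, 1.0, 0.029, -0.0]
wrist_force: [0.6, -0.0, -0.8]
gripper_width: 19.1
grip_force: 59.1
```

```bash
python3 - <<'E'
from h import *
plan(567,-335.0,87,3.3);grab("wrist","w6");grab("side","s6")
E
```

```text
now [ 565.7 -332.2  209.2] yaw 3.33 t 14.62 j6 0.81 -> tool shift mm [  1.1   2.9 122.2] turn 0.03
```

Call:
{"method": "carry_out", "body": {"moves": "0.001 0.003 0.02 0;0 0 0.025 0;0 0 0.025 0;0 0 0.02 0;0 0 0.012 0;0 0 0.008 0;0 0 0 0;0 0 0 0"}}

```text
time: 15.72
tool_pos: [567.2, -336.6, 100.2]
ee_rot: [0.0, 1.0, 0.029, 0.001]
wrist_force: [-0.4, 0.9, -0.6]
gripper_width: 19.1
grip_force: 59.1
```

Call:
{"method": "carry_out", "body": {"moves": "0 0 0.005 0;0 0 0.004 0;0 0 0.002 0;0 0 0 0;0 0 0 0"}}

```text
time: 16.35
tool_pos: [566.8, -336.4, 88.4]
ee_rot: [0.0, 1.0, 0.029, 0.0]
wrist_force: [0.7, 1.8, -0.8]
gripper_width: 19.7
grip_force: 59.1
```

Now I lower the last couple of mm, until the collar touches, and release.

Call:
{"method": "carry_out", "body": {"moves": "0 0 0.001 0;0 0 0.001 0;0 0 0 0;0 0 0 0"}}

```text
time: 16.85
tool_pos: [566.8, -336.3, 86.3]
ee_rot: [0.0, 1.0, 0.029, -0.0]
wrist_force: [0.9, -0.0, -0.4]
gripper_width: 19.5
grip_force: 59.1
```

Call:
{"method": "carry_out", "body": {"moves": "0 0 0 0;0 0 0 0;0 0 0 0;0 0 0 0;0 0 0 0", "jaw": 0.6}}

```text
time: 17.48
tool_pos: [566.8, -336.3, 86.3]
ee_rot: [0.0, 1.0, 0.029, -0.0]
wrist_force: [-0.3, 0.1, 0.7]
gripper_width: 51.6
grip_force: 0.0
```

Call:
{"method": "carry_out", "body": {"moves": "0 0 -0.01 0;0 0 -0.02 0;0 0 -0.03 0;0 0 -0.03 0;0 0 -0.03 0;0 0 -0.02 0;0 0 0 0;0 0 0 0"}}

```text
time: 18.48
tool_pos: [566.4, -336.0, 225.6]
ee_rot: [-0.0, 1.0, 0.029, -0.0]
wrist_force: [-0.3, -0.1, -0.4]
gripper_width: 51.0
grip_force: 0.0
```

```bash
python3 - <<'E'
from h import *
s,_=tool();print(s["tool_pos"],s["gripper_width"])
i,im=grab("wrist","w7");im2=np.load("pics/w1.npy")
for c in blobs(mask(im,(55,100,60),(75,255,255)),150):
    r=cv2.minAreaRect(cast(i,c[:,0],122)[:,:2].astype(np.float32));print(r)
j,a=grab("side","s7");b=np.load("pics/side0.npy")
for n,x in(("before",b),("after",a)):
    for c in blobs(mask(x,(55,120,50),(75,255,255))[230:340,380:480].copy(),40):print(n,cv2.boundingRect(c))
grab("top","t7")
E
```

```text
[ 566.40715753 -336.03443653  225.60022838] 50.97894173061201
((577.1325073242188, -335.3109436035156), (38.308143615722656, 31.79883575439453), 3.3706090450286865)
((508.0732421875, -343.8544616699219), (23.729774475097656, 23.824487686157227), 3.395930051803589)
((487.15972900390625, -345.9049377441406), (16.717647552490234, 13.644490242004395), 14.87727165222168)
before (63, 43, 15, 22)
before (58, 64, 23, 12)
before (17, 74, 12, 17)
before (13, 90, 19, 10)
before (64, 34, 14, 9)
before (18, 66, 11, 8)
after (63, 44, 15, 21)
after (58, 64, 23, 12)
after (16, 74, 13, 17)
after (12, 90, 21, 10)
after (64, 35, 14, 8)
after (18, 66, 11, 8)
```

The side view shows the tool back exactly as it started: upright, seated and let go. The small green tool hasn't moved and the gripper is clear, so I hand in.

```bash
python3 -c "
from rig import bot
print(bot.hand_in())"
```

```text
the job is handed in; nothing more can be done
None
```

The yellow screw's pointer is on the green mark to within about 1° by camera measurement, the tool is back upright in its stand and released, the blue trimmer was not touched, and the job was handed in at about 18.5 s; no verdict came back.

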